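Snap the food tub's lid shut all round

ROBOT

A 7-joint arm with a two-finger parallel gripper is mounted at the origin on the work surface. World frame = base frame: x ahead of the robot, y to its left, z up, the work surface at z = 0. Lengths are in m, angles in rad, forces in N, time in s.
With the tool pointing down it reaches from about 0.425 to 0.925 m from the base axis. Payload 6.8 kg.
Tool frame: the origin (TCP) lies at the very end of the fingers, on their centre line; the grasp point (between the pads) lies 19 mm behind it; z points along the fingers, y is the line along which they close (so a half turn about z gives the same grasp; the last joint's range is limited). The gripper opens to 85 mm and grips with 20 to 120 N. Pads are 22 mm wide; open, the fingers measure 114 mm over their backs; the gripper's body (76 mm by 85 mm) begins 54 mm behind the grasp point. The pads swing forward as they close: fully open they stand 13 mm farther back than shut.
Start: joints at [-1.454, 0.477, 0.022, 1.555, -0.011, 1.109, -0.083], TCP at [0.15, 0.658, 0.231] pointing down, gripper open.
Joint ranges: [-2.96, 2.96], [-0.34, 2.1], [-1.41, 1.46], [0.24, 2.44], [-1.37, 4.51], [0.17, 1.92], [-2.96, 2.96]. Speed limits (rad/s): [2.39, 2.39, 3.14, 3.14, 3.14, 3.14, 3.14].

INTERFACE

Orientations are given as a unit quaternion [w, x, y, z].
In Python, from station import get_obs, read_camera, hand_in gives the robot as it stands.
- The arm moves only by the tool arm_command, never from a script. Its argument "commands" is one flat list of numbers, 7 for each row, row after row: the shift along the tool's x, y, z in m, then the turn, a rotation vector about the tool's x, y, z in degrees, then the opening, from 0 (shut) to 1 (fully open). In form: [tx, ty, tz, rx, ry, rz, fingers, tx, ty, tz, rx, ry, rz, fingers, ...]. A call has 1 to 8 rows; each row is the pose to reach, as a shift and turn from the pose commanded when the call began, along the tool's axes at that moment; what a row does not reach only later rows make up. A row lasts 1/10 s, in which the tool goes at most 50 mm and 8.59 degrees, less where a joint would pass 70% of its speed; a pose out of reach is approached as far as the arm can. A call with a gripper value outside its range is refused whole. The fingers move at their own pace and stop on an object; "force" is the grip in N (left out, the last holds). Time passes only in rows, so rows that repeat a pose let the fingers close. It gives the time, the measured TCP pose, the force, the opening and the grip force at its end, in the units of the state.
- get_obs(): the state, without advancing time (a new reading comes with each control period).
- read_camera(name): name is "side" or "top" or "wrist"; returns a dict with "img" (400x640x3 uint8, red, green, blue), "camera_matrix" (3x3 intrinsics, pixels), "pose" (4x4, takes a point from camera to world coordinates). Camera axes: x right, y down, z forward; pixel columns grow to the right and rows downward; lengths in m; the calibration is good to about 2 mm. The wrist camera is an equidistant fisheye: a pixel r from the principal point sees the ray r / f radians off the axis. A picture is of the moment at which its call begins. There is no depth.
- hand_in(): hands the job in; it is judged then, once.
The state is a dict: "t": time; "q": joint angles; "joint_vel": joint speeds; "joint_torque": joint torques, N m; "eef_pos": TCP position; "tool_rot": TCP orientation; "contact_force": force on the tool from outside, world axes, zero at the start; "torque": the same for the moment, N m; "gripper_width": opening from 0.0 (shut) to 1.0 (fully open); "grasp_force": force on a finger pad.
Only numpy, scipy, OpenCV 4.12 (cv2) and the standard library are available. Lean on these libraries where they do the work, as an engineer would, in place of code of your own. Each camera call takes 0.05 s, during which the arm holds its last target. There are 200 camera calls.

TASK

The lid of the clear food tub is on, but most of its rim has popped up. With your fingertips press the rim down, section by section all the way round, until all six sections have clicked shut and lie level with the lid. Do not lift the tub, leave it standing where it is, and do not disturb the tins, cans and other goods around it.

Things in the scene. Friction and masses are not known exactly. Their poses are not given: they have to be found in the camera images.
- tub: Clear food tub with white lid, full, 2.2 kg, loose on the table. Foot 190 (x) x 140 (y) mm, 206 x 157 over the lid. Origin: centre of underside, z up. Flat lid panel top 94 mm up. The rim is six sprung flaps (one per short end, two per long side, rigid corner blocks between), hinged on the panel's edge, reaching 32 mm outwards; popped up, the outer edge is 7.5 mm above the panel; shut, level with it.
- near_end_pad (a point): Where to press the section along the tub's -x short end, 88 mm long along the rim: point on its top face, midway along, 20 mm out from its hinge (moves with the section). Shut, it lies at (-92, 0, 94) mm in the tub's frame; popped up, about 5 mm higher.
- near_end (a joint): Angle of the section along the tub's -x short end: 0 popped up, 0.24 rad shut, no lower. Snap action: resists with up to about 7 N at the pad point (more nearer the hinge); let go before half-way (0.12) it springs back up, past it it snaps down and stays. May start either way. Pressing a shut one does no harm.
- far_end_pad (a point): Where to press the section along the tub's +x short end, 88 mm long along the rim: point on its top face, midway along, 20 mm out from its hinge (moves with the section). Shut, it lies at (92, 0, 94) mm in the tub's frame; popped up, about 5 mm higher.
- far_end (a joint): Angle of the section along the tub's +x short end: 0 popped up, 0.24 rad shut, no lower. Snap action: resists with up to about 7 N at the pad point (more nearer the hinge); let go before half-way (0.12) it springs back up, past it it snaps down and stays. May start either way. Pressing a shut one does no harm.
- left_near_pad (a point): Where to press the section on the tub's +y long side, half nearer -x, 64 mm long along the rim: point on its top face, midway along, 20 mm out from its hinge (moves with the section). Shut, it lies at (-35, 67, 94) mm in the tub's frame; popped up, about 5 mm higher.
- left_near (a joint): Angle of the section on the tub's +y long side, half nearer -x: 0 popped up, 0.24 rad shut, no lower. Snap action: resists with up to about 7 N at the pad point (more nearer the hinge); let go before half-way (0.12) it springs back up, past it it snaps down and stays. May start either way. Pressing a shut one does no harm.
- left_far_pad (a point): Where to press the section on the tub's +y long side, half nearer +x, 64 mm long along the rim: point on its top face, midway along, 20 mm out from its hinge (moves with the section). Shut, it lies at (35, 67, 94) mm in the tub's frame; popped up, about 5 mm higher.
- left_far (a joint): Angle of the section on the tub's +y long side, half nearer +x: 0 popped up, 0.24 rad shut, no lower. Snap action: resists with up to about 7 N at the pad point (more nearer the hinge); let go before half-way (0.12) it springs back up, past it it snaps down and stays. May start either way. Pressing a shut one does no harm.
- right_near_pad (a point): Where to press the section on the tub's -y long side, half nearer -x, 64 mm long along the rim: point on its top face, midway along, 20 mm out from its hinge (moves with the section). Shut, it lies at (-35, -67, 94) mm in the tub's frame; popped up, about 5 mm higher.
- right_near (a joint): Angle of the section on the tub's -y long side, half nearer -x: 0 popped up, 0.24 rad shut, no lower. Snap action: resists with up to about 7 N at the pad point (more nearer the hinge); let go before half-way (0.12) it springs back up, past it it snaps down and stays. May start either way. Pressing a shut one does no harm.
- right_far_pad (a point): Where to press the section on the tub's -y long side, half nearer +x, 64 mm long along the rim: point on its top face, midway along, 20 mm out from its hinge (moves with the section). Shut, it lies at (35, -67, 94) mm in the tub's frame; popped up, about 5 mm higher.
- right_far (a joint): Angle of the section on the tub's -y long side, half nearer +x: 0 popped up, 0.24 rad shut, no lower. Snap action: resists with up to about 7 N at the pad point (more nearer the hinge); let go before half-way (0.12) it springs back up, past it it snaps down and stays. May start either way. Pressing a shut one does no harm.
- tin_a: Flat steel food tin, 84 mm across, 36 mm high, beside the tub; leave alone. Origin: centre of its underside.
- tin_b: A second such tin, beyond the tub's far end; leave alone. Origin: centre of its underside.
- pasta_box: Flat blue packet 150 x 80 x 35 mm lying beside the tub; leave alone. Origin: centre of its underside, long side along x.
- can_a: Tall food can with a green band, 74 mm across, 110 mm high, left part of the table; leave alone. Origin: centre of its underside.
- can_b: A second such can, right part of the table; leave alone. Origin: centre of its underside.
- jar: Amber jar 80 mm across, 120 mm high, left part of the table; leave alone. Origin: centre of its underside.
- pot: Open grey plastic cup 100 mm across, 90 mm high, right part of the table; leave alone. Origin: centre of its underside.

How it is judged:
By the outcome, as a careful person would: the job done as asked, in the order asked, and still so for the second after the job is handed in, with the robot touching nothing.
It also fails if it takes over 58 s, if anything falls off the work surface, if the arm or the gripper's body presses on something with over 40 N, if the wrist force passes 120 N, or if a joint passes its speed limit or range.

## Working session

There is one attempt and no reset: what is moved stays moved. The work goes in short steps, Python scripts to look and compute and a tool call to move; the robot and the scene stay as the last step left them, time stands still between calls to the robot, and variables do not carry over. Pictures are saved under pics/ and viewed, at most 10 in all, crops included, and the job is handed in when it is done.

Besides the shell and the picture viewer there is one more tool, called after "Call:" by a JSON object that holds its "api" and its "payload", one argument or row to a line. arm_command: Moves the arm, as the interface text tells. Its arguments: {"type":"object","properties":{"commands":{"type":"array","items":{"type":"number"}},"force":{"type":"number"}},"required":["commands"]}

```bash
mkdir -p pics
python3 - <<'E'
from station import *
import cv2,numpy as np
for n in ["top","side"]:
    c=read_camera(n); cv2.imwrite(f"pics/{n}0.png",c["img"][...,::-1]); np.savez(f"{n}.npz",**c)
    print(n,c["camera_matrix"].round(1).tolist(),c["pose"].round(3).tolist())
o=get_obs(); print({k:np.round(v,3).tolist() for k,v in o.items()})
E
```

```text
top [[435.3, 0.0, 314.5], [0.0, 435.3, 197.6], [0.0, 0.0, 1.0]] [[-0.024, -0.991, 0.133, 0.342], [-1.0, 0.023, -0.008, 0.02], [0.004, -0.134, -0.991, 1.745], [0.0, 0.0, 0.0, 1.0]]
side [[475.7, 0.0, 322.0], [0.0, 475.7, 193.7], [0.0, 0.0, 1.0]] [[0.823, -0.379, 0.424, -0.138], [-0.569, -0.55, 0.612, -0.964], [0.002, -0.745, -0.668, 1.164], [0.0, 0.0, 0.0, 1.0]]
{'t': 0.1, 'q': [-1.454, 0.478, 0.022, 1.556, -0.011, 1.109, -0.083], 'joint_vel': [0.001, -0.002, 0.0, -0.002, -0.0, -0.0, -0.0], 'joint_torque': [0.004, -59.776, 1.613, -28.196, 0.013, 0.005, 0.0], 'eef_pos': [0.15, 0.657, 0.23], 'tool_rot': [-0.0, 0.112, 0.994, -0.001], 'contact_force': [-0.321, 0.134, 0.463], 'torque': [0.023, 0.067, -0.017], 'grasp_force': 0.0, 'gripper_width': 1.002}
```

View pics/top0.png

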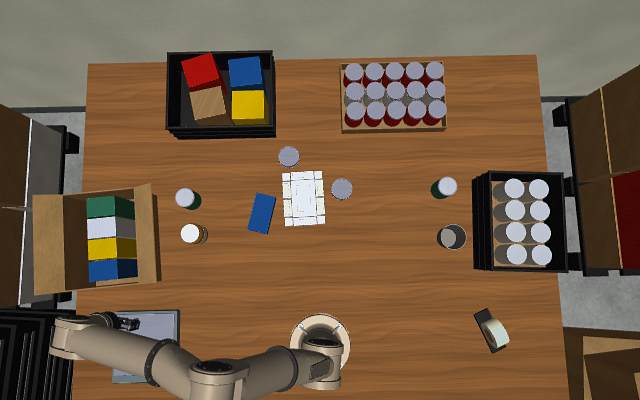

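View pics/side0.png

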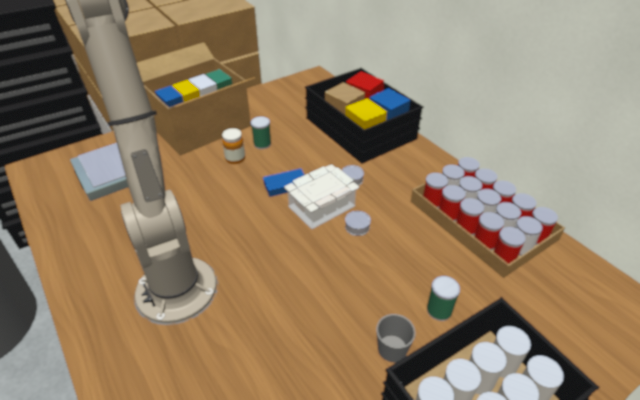

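The top view shows the tub's white lid at about (304,199), with the blue packet to its left at (262,213) and the tins at (289,156) and (342,188). I'll fit the lid outline next.

```bash
cat > h.py <<'E'
import numpy as np,cv2
def toplane(c,uv,z):
    uv=np.atleast_2d(uv).astype(float); K=c["camera_matrix"];P=c["pose"]
    r=np.c_[(uv-K[:2,2])/[K[0,0],K[1,1]],np.ones(len(uv))]@P[:3,:3].T
    return P[:3,3]+r*((z-P[2,3])/r[:,2])[:,None]
def proj(c,X):
    X=np.atleast_2d(X);P=c["pose"];p=(X-P[:3,3])@P[:3,:3];p=p@c["camera_matrix"].T
    return p[:,:2]/p[:,2:]
E
python3 - <<'E'
from h import *
c=dict(np.load("top.npz")); im=c["img"]
hsv=cv2.cvtColor(im,cv2.COLOR_RGB2HSV)
m=((hsv[...,1]<60)&(hsv[...,2]>150)).astype(np.uint8); 
roi=np.zeros_like(m);roi[160:240,275:329]=1;m*=roi
m=cv2.morphologyEx(m,cv2.MORPH_CLOSE,np.ones((5,5)))
n,l,s,_=cv2.connectedComponentsWithStats(m);k=1+s[1:,4].argmax()
v,u=np.nonzero(l==k); 
h=cv2.convexHull(np.c_[u,v].astype(np.float32))[:,0]
W=toplane(c,h,.096)[:,:2]
r=cv2.minAreaRect((W*1000).astype(np.float32));print(r,s[k])
for nme,px,z in [("tinb",(289,156),.036),("tina",(342,188),.036),("box",(262,213),.035)]: print(nme,toplane(c,px,z).round(3))
big=cv2.resize(im[140:250,235:365],None,fx=6,fy=5.4,interpolation=cv2.INTER_CUBIC)
s=dict(np.load("side.npz"))["img"][150:245,255:385]
cv2.imwrite("pics/c1.png",np.hstack([cv2.resize(big,(400,340)),cv2.resize(s,(400,340),interpolation=cv2.INTER_CUBIC)])[...,::-1])
E
```

```text
((589.775146484375, 53.14287567138672), (259.6644287109375, 157.6223907470703), 4.237759113311768) [ 279  160   46   66 2261]
tinb [[0.742 0.105 0.036]]
tina [[ 0.608 -0.103  0.036]]
box [[0.515 0.216 0.035]]
```

View pics/c1.png

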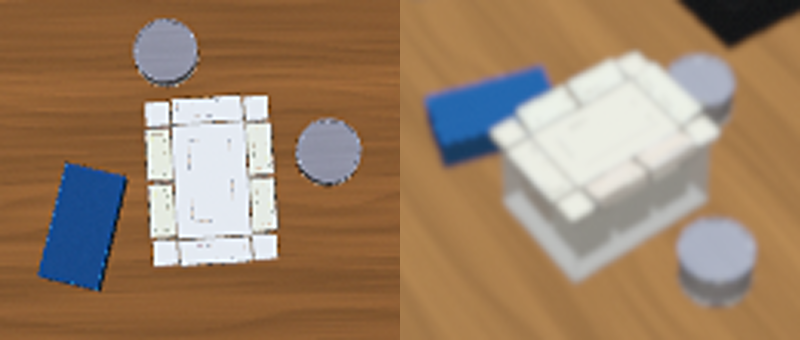

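```bash
cat >> h.py <<'E'
def tub(pts_px,c,z):
    W=toplane(c,pts_px,z)[:,:2]; ctr=W.mean(0)
    d=(W[0]+W[1]-W[2]-W[3])/2; e=(W[0]+W[2]-W[1]-W[3])/2
    return ctr,np.degrees(np.arctan2(d[1],d[0])),np.degrees(np.arctan2(-e[0],e[1])),np.linalg.norm(d),np.linalg.norm(e)
from scipy.spatial.transform import Rotation as R
def tool():
    from station import get_obs
    o=get_obs();q=o["tool_rot"];return np.array(o["eef_pos"]),R.from_quat([q[1],q[2],q[3],q[0]]),o
E
python3 - <<'E'
from h import *
c=dict(np.load("top.npz")); 
p=np.array([(145,102),(268,95),(153,267),(278,260.)])/[3.077,3.09]+[235,140]
ctr,y1,y2,L,Wd=tub(p,c,.094);print(ctr,y1,y2,L,Wd)
P,r,o=tool();print(P,r.as_matrix().round(3).tolist())
g=np.r_[ctr,.23]; print("shift tool",r.inv().apply(g-P), "can/jar",toplane(c,[(188,198),(194,233)],.11).round(3))
E
```

```text
[0.56190331 0.04949556] 1.9215806125810497 1.9034503101398108 0.20641898872819442 0.1543803849399139
[0.15035944 0.65747955 0.23041033] [[-0.975, 0.223, -0.0], [0.223, 0.975, -0.002], [-0.0, -0.002, -1.0]]
shift tool [-0.5367021  -0.50096125  0.00131529] can/jar [[0.571 0.486 0.11 ]
 [0.439 0.462 0.11 ]]
```

Call:
{"api": "arm_command", "payload": {
  "commands": [-0.27, -0.25, 0, 0, 0, 0, 0, -0.27, -0.25, 0, 0, 0, 0, 0, -0.27, -0.25, 0, 0, 0, 0, 0, -0.27, -0.25, 0, 0, 0, 0, 0, -0.27, -0.25, 0, 0, 0, 0, 0, -0.27, -0.25, 0, 0, 0, 0, 0, -0.27, -0.25, 0, 0, 0, 0, 0, -0.27, -0.25, 0, 0, 0, 0, 0]
}}

```text
t: 0.9
eef_pos: [0.3608, 0.3488, 0.2311]
tool_rot: [0.0, 0.116, 0.993, -0.001]
contact_force: [0.9, 0.4, 0.1]
gripper_width: 0.004
grasp_force: 0.0
```

Call:
{"api": "arm_command", "payload": {
  "commands": [-0.265, -0.25, 0, 0, 0, -14.8, 0, -0.265, -0.25, 0, 0, 0, -14.8, 0, -0.265, -0.25, 0, 0, 0, -14.8, 0, -0.265, -0.25, 0, 0, 0, -14.8, 0, -0.265, -0.25, 0, 0, 0, -14.8, 0, -0.265, -0.25, 0, 0, 0, -14.8, 0, -0.265, -0.25, 0, 0, 0, -14.8, 0, -0.265, -0.25, 0, 0, 0, -14.8, 0]
}}

```text
t: 1.7
eef_pos: [0.5622, 0.046, 0.2313]
tool_rot: [0.0, -0.014, 1.0, -0.001]
contact_force: [0.1, -0.3, -0.7]
gripper_width: -0.001
grasp_force: 0.0
```

Run:
```python
from h import *
from station import *
c=read_camera("wrist"); np.savez("wrist.npz",**c); cv2.imwrite("pics/w1.png",c["img"][...,::-1])
P,r,o=tool(); print(P,r.as_matrix().round(3).tolist(),o["t"],c["camera_matrix"].round(1).tolist(),c["pose"].round(3).tolist())
```

```text
[0.56316913 0.04401178 0.23133244] [[-1.0, -0.025, 0.002], [-0.025, 1.0, -0.003], [-0.002, -0.003, -1.0]] 1.75 [[309.7, 0.0, 313.3], [0.0, 309.7, 201.9], [0.0, 0.0, 1.0]] [[-0.027, 0.96, 0.277, 0.492], [1.0, 0.027, 0.006, 0.045], [-0.002, 0.277, -0.961, 0.374], [0.0, 0.0, 0.0, 1.0]]
```

View pics/w1.png

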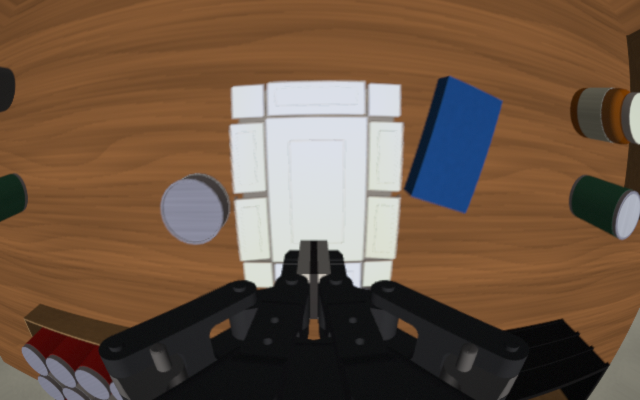

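The wrist view, with the image top toward the robot, shows the lid corners at (231,86) and (400,85) and the panel corners at (267,118), (367,118) and (364,262). I'll check these against the top-view estimate.

Run:
```python
from h import *
c=dict(np.load("wrist.npz"));K=c["camera_matrix"];P=c["pose"]
uv=np.array([(231,86),(400,85),(267,118),(367,118),(364,261.)])
d=uv-K[:2,2];r=np.linalg.norm(d,axis=1);th=r/K[0,0]
ray=np.c_[d/r[:,None]*np.sin(th)[:,None],np.cos(th)]@P[:3,:3].T
W=(P[:3,3]+ray*((.094-P[2,3])/ray[:,2])[:,None])[:,:2]
L=np.array([(-103,-78.5),(-103,78.5),(-71,-46.5),(-71,46.5),(71,46.5)])/1000
print(W.round(4).tolist())
M,_=cv2.estimateAffinePartial2D(L.astype(np.float32),W.astype(np.float32))
s=np.hypot(M[0,0],M[1,0]);print(M[:,2],s,np.degrees(np.arctan2(M[1,0],M[0,0])),(L@M[:,:2].T+M[:,2]-W).round(4).tolist())
```

```text
[[0.4652, -0.0311], [0.4599, 0.1223], [0.4952, 0.0028], [0.4926, 0.0928], [0.6337, 0.0998]]
[0.56436056 0.05031774] 0.9877071956665072 2.266568334500707 [[0.0006, -0.0001], [-0.0002, 0.0014], [0.0009, -0.0012], [-0.0001, 0.0006], [-0.0011, -0.0008]]
```

Call:
{"api": "arm_command", "payload": {
  "commands": [0.092, 0.004, 0.05, 0, 0, -0.5, 0, 0.092, 0.004, 0.1, 0, 0, -0.5, 0, 0.092, 0.004, 0.116, 0, 0, -0.5, 0, 0.092, 0.004, 0.116, 0, 0, -0.5, 0, 0.092, 0.004, 0.116, 0, 0, -0.5, 0, 0.092, 0.004, 0.116, 0, 0, -0.5, 0]
}}

```text
t: 2.35
eef_pos: [0.4707, 0.0527, 0.1168]
tool_rot: [0.002, -0.021, 1.0, 0.0]
contact_force: [0.2, -0.4, 0.9]
gripper_width: -0.001
grasp_force: 0.0
```

```bash
cat > s.py <<'E'
from h import *
import sys
P,r,o=tool(); cs=np.array([.563,.050]);a=np.radians(2.0);T=np.array([[np.cos(a),-np.sin(a)],[np.sin(a),np.cos(a)]])
print("t",o["t"],"pos",P.round(4),"in tub",((P[:2]-cs)@T).round(4),"F",np.round(o["contact_force"],1),"toolx deg",np.degrees(np.arctan2(*r.as_matrix()[[1,0],0])))
if len(sys.argv)>2:
    g=np.r_[cs+T@[float(sys.argv[1]),float(sys.argv[2])],P[2]];print("shift",r.inv().apply(g-P).round(4))
E
python3 s.py -.092 0
```

```text
t 2.35 pos [0.4707 0.0527 0.1168] in tub [-0.0921  0.006 ] F [ 0.2 -0.4  0.9] toolx deg -177.57762606681294
shift [-0.0001 -0.006  -0.    ]
```

Call:
{"api": "arm_command", "payload": {
  "commands": [0, -0.005, 0.01, 0, 0, 0, 0, 0, -0.005, 0.015, 0, 0, 0, 0, 0, -0.005, 0.018, 0, 0, 0, 0, 0, -0.005, 0.021, 0, 0, 0, 0, 0, -0.005, 0.024, 0, 0, 0, 0, 0, -0.005, 0.024, 0, 0, 0, 0, 0, -0.005, 0.024, 0, 0, 0, 0]
}}

```text
t: 3.05
eef_pos: [0.469, 0.0473, 0.0934]
tool_rot: [0.0, -0.021, 1.0, 0.001]
contact_force: [-8.8, -1.8, 30.9]
gripper_width: -0.001
grasp_force: 15.7
```

Call:
{"api": "arm_command", "payload": {
  "commands": [0, 0, -0.024, 0, 0, 0, 0, 0, 0, -0.024, 0, 0, 0, 0, -0.057, 0.066, -0.024, 0, 0, 0, 0, -0.057, 0.066, -0.024, 0, 0, 0, 0, -0.057, 0.066, -0.024, 0, 0, 0, 0, -0.057, 0.066, -0.024, 0, 0, 0, 0, -0.057, 0.066, -0.024, 0, 0, 0, 0]
}}

```text
t: 3.75
eef_pos: [0.5219, 0.1144, 0.1147]
tool_rot: [-0.001, -0.021, 1.0, -0.0]
contact_force: [0.1, -0.4, 0.2]
gripper_width: 0.0
grasp_force: 0.0
```

```bash
python3 s.py -.035 .067
```

```text
t 3.75 pos [0.5219 0.1144 0.1147] in tub [-0.0389  0.0658] F [ 0.1 -0.4  0.2] toolx deg -177.63864063951934
shift [-0.0039  0.0011 -0.    ]
```

Call:
{"api": "arm_command", "payload": {
  "commands": [-0.003, 0.001, 0.008, 0, 0, 0, 0, -0.003, 0.001, 0.012, 0, 0, 0, 0, -0.003, 0.001, 0.015, 0, 0, 0, 0, -0.003, 0.001, 0.018, 0, 0, 0, 0, -0.003, 0.001, 0.0205, 0, 0, 0, 0, -0.003, 0.001, 0.0205, 0, 0, 0, 0]
}}

```text
t: 4.35
eef_pos: [0.5256, 0.1165, 0.0944]
tool_rot: [-0.0, -0.021, 1.0, -0.0]
contact_force: [-0.4, 1.0, 0.8]
gripper_width: -0.001
grasp_force: 0.0
```

Call:
{"api": "arm_command", "payload": {
  "commands": [0, 0, 0.001, 0, 0, 0, 0, 0, 0, 0.002, 0, 0, 0, 0, 0, 0, 0.002, 0, 0, 0, 0]
}}

```text
t: 4.65
eef_pos: [0.5259, 0.1165, 0.0939]
tool_rot: [-0.0, -0.021, 1.0, 0.0]
contact_force: [-4.8, -1.4, 11.9]
gripper_width: 0.002
grasp_force: 6.1
```

Call:
{"api": "arm_command", "payload": {
  "commands": [0, 0, -0.022, 0, 0, 0, 0, 0, 0, -0.022, 0, 0, 0, 0, -0.07, 0, -0.022, 0, 0, 0, 0, -0.07, 0, -0.022, 0, 0, 0, 0, -0.07, 0, -0.022, 0, 0, 0, 0, -0.07, 0, -0.022, 0, 0, 0, 0, -0.07, 0, -0.022, 0, 0, 0, 0]
}}

```text
t: 5.35
eef_pos: [0.5944, 0.1196, 0.1142]
tool_rot: [-0.001, -0.021, 1.0, -0.0]
contact_force: [1.0, -0.1, 0.2]
gripper_width: 0.004
grasp_force: 0.0
```

```bash
python3 s.py .035 .067
```

```text
t 5.35 pos [0.5944 0.1196 0.1142] in tub [0.0338 0.0684] F [ 1.  -0.1  0.2] toolx deg -177.57481465037577
shift [-0.0011 -0.0015 -0.    ]
```

Call:
{"api": "arm_command", "payload": {
  "commands": [-0.001, -0.001, 0.008, 0, 0, 0, 0, -0.001, -0.001, 0.012, 0, 0, 0, 0, -0.001, -0.001, 0.015, 0, 0, 0, 0, -0.001, -0.001, 0.018, 0, 0, 0, 0, -0.001, -0.001, 0.0205, 0, 0, 0, 0, -0.001, -0.001, 0.022, 0, 0, 0, 0, -0.001, -0.001, 0.022, 0, 0, 0, 0]
}}

```text
t: 6.05
eef_pos: [0.5968, 0.1189, 0.0939]
tool_rot: [-0.0, -0.021, 1.0, 0.0]
contact_force: [-5.0, 0.1, 11.7]
gripper_width: 0.002
grasp_force: 5.9
```

Call:
{"api": "arm_command", "payload": {
  "commands": [0, 0, -0.022, 0, 0, 0, 0, 0, 0, -0.022, 0, 0, 0, 0, -0.057, -0.067, -0.022, 0, 0, 0, 0, -0.057, -0.067, -0.022, 0, 0, 0, 0, -0.057, -0.067, -0.022, 0, 0, 0, 0, -0.057, -0.067, -0.022, 0, 0, 0, 0, -0.057, -0.067, -0.022, 0, 0, 0, 0]
}}

```text
t: 6.75
eef_pos: [0.6556, 0.0553, 0.1139]
tool_rot: [-0.001, -0.022, 1.0, 0.0]
contact_force: [-0.4, 0.6, 0.1]
gripper_width: -0.0
grasp_force: 0.0
```

```bash
python3 s.py .092 0
```

```text
t 6.75 pos [0.6556 0.0553 0.1139] in tub [0.0927 0.0021] F [-0.4  0.6  0.1] toolx deg -177.5201232109072
shift [ 0.0007 -0.0021 -0.    ]
```

Call:
{"api": "arm_command", "payload": {
  "commands": [0, -0.002, 0.008, 0, 0, 0, 0, 0, -0.002, 0.012, 0, 0, 0, 0, 0, -0.002, 0.015, 0, 0, 0, 0, 0, -0.002, 0.018, 0, 0, 0, 0, 0, -0.002, 0.0205, 0, 0, 0, 0, 0, -0.002, 0.022, 0, 0, 0, 0, 0, -0.002, 0.022, 0, 0, 0, 0]
}}

```text
t: 7.45
eef_pos: [0.6566, 0.0525, 0.0939]
tool_rot: [-0.0, -0.021, 1.0, 0.0]
contact_force: [-3.7, 0.5, 10.1]
gripper_width: -0.001
grasp_force: 5.4
```

Call:
{"api": "arm_command", "payload": {
  "commands": [0, 0, -0.022, 0, 0, 0, 0, 0, 0, -0.022, 0, 0, 0, 0, 0.057, -0.067, -0.022, 0, 0, 0, 0, 0.057, -0.067, -0.022, 0, 0, 0, 0, 0.057, -0.067, -0.022, 0, 0, 0, 0, 0.057, -0.067, -0.022, 0, 0, 0, 0, 0.057, -0.067, -0.022, 0, 0, 0, 0]
}}

```text
t: 8.15
eef_pos: [0.603, -0.016, 0.1145]
tool_rot: [0.0, -0.022, 1.0, 0.0]
contact_force: [-0.7, 1.0, 0.1]
gripper_width: -0.0
grasp_force: 0.0
```

```bash
python3 s.py .035 -.067
```

```text
t 8.15 pos [ 0.603  -0.016   0.1145] in tub [ 0.0377 -0.0673] F [-0.7  1.   0.1] toolx deg -177.50973137099845
shift [ 0.0027  0.0003 -0.    ]
```

Call:
{"api": "arm_command", "payload": {
  "commands": [0.002, 0, 0.008, 0, 0, 0, 0, 0.002, 0, 0.012, 0, 0, 0, 0, 0.002, 0, 0.015, 0, 0, 0, 0, 0.002, 0, 0.018, 0, 0, 0, 0, 0.002, 0, 0.0205, 0, 0, 0, 0, 0.002, 0, 0.0225, 0, 0, 0, 0, 0.002, 0, 0.0225, 0, 0, 0, 0]
}}

```text
t: 8.85
eef_pos: [0.6008, -0.017, 0.0938]
tool_rot: [0.0, -0.021, 1.0, 0.0]
contact_force: [-5.3, 0.2, 16.3]
gripper_width: 0.0
grasp_force: 8.0
```

Call:
{"api": "arm_command", "payload": {
  "commands": [0, 0, -0.022, 0, 0, 0, 0, 0, 0, -0.022, 0, 0, 0, 0, 0.07, 0, -0.022, 0, 0, 0, 0, 0.07, 0, -0.022, 0, 0, 0, 0, 0.07, 0, -0.022, 0, 0, 0, 0, 0.07, 0, -0.022, 0, 0, 0, 0, 0.07, 0, -0.022, 0, 0, 0, 0]
}}

```text
t: 9.55
eef_pos: [0.5318, -0.0199, 0.1143]
tool_rot: [0.001, -0.021, 1.0, -0.0]
contact_force: [-0.5, 0.3, 0.5]
gripper_width: -0.003
grasp_force: 0.0
```

```bash
python3 s.py -.035 -.067
```

```text
t 9.55 pos [ 0.5318 -0.0199  0.1143] in tub [-0.0336 -0.0688] F [-0.5  0.3  0.5] toolx deg -177.55718547696634
shift [ 0.0014  0.0018 -0.    ]
```

Call:
{"api": "arm_command", "payload": {
  "commands": [0.001, 0.001, 0.008, 0, 0, 0, 0, 0.001, 0.001, 0.012, 0, 0, 0, 0, 0.001, 0.001, 0.015, 0, 0, 0, 0, 0.001, 0.001, 0.018, 0, 0, 0, 0, 0.001, 0.001, 0.0205, 0, 0, 0, 0, 0.001, 0.001, 0.0225, 0, 0, 0, 0, 0.001, 0.001, 0.0225, 0, 0, 0, 0]
}}

```text
t: 10.25
eef_pos: [0.5298, -0.0193, 0.0936]
tool_rot: [0.0, -0.021, 1.0, 0.001]
contact_force: [-7.6, -0.1, 24.7]
gripper_width: -0.001
grasp_force: 12.0
```

Call:
{"api": "arm_command", "payload": {
  "commands": [0, 0, -0.05, 0, 0, 0, 0, 0, 0, -0.1, 0, 0, 0, 0, 0.03, 0, -0.15, 0, 0, 0, 0, 0.05, 0, -0.15, 0, 0, 0, 0, 0.05, 0.05, -0.15, 0, 0, 0, 0, 0.05, 0.07, -0.15, 0, 0, 0, 0, 0.05, 0.07, -0.15, 0, 0, 0, 0]
}}

```text
t: 10.95
eef_pos: [0.4763, 0.0523, 0.2417]
tool_rot: [0.0, -0.024, 1.0, 0.001]
contact_force: [-0.0, 0.7, -0.2]
gripper_width: 0.004
grasp_force: 0.0
```

Run:
```python
from h import *
from station import *
c=read_camera("wrist"); s=read_camera("side")
cv2.imwrite("pics/w2.png",cv2.resize(c["img"][40:330,120:520],(800,580),interpolation=cv2.INTER_CUBIC)[...,::-1])
cv2.imwrite("pics/s2.png",cv2.resize(s["img"][140:260,245:405],(800,600),interpolation=cv2.INTER_CUBIC)[...,::-1])
```

```text
(no output)
```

View pics/w2.png

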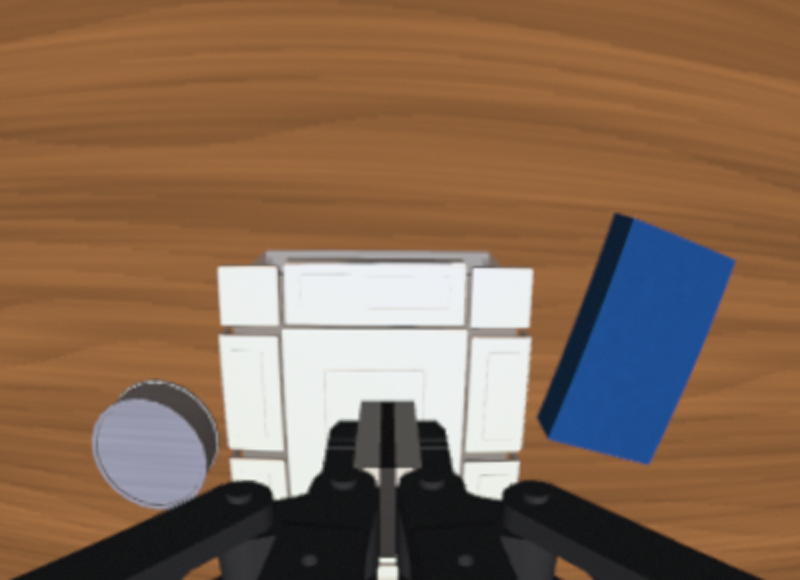

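View pics/s2.png

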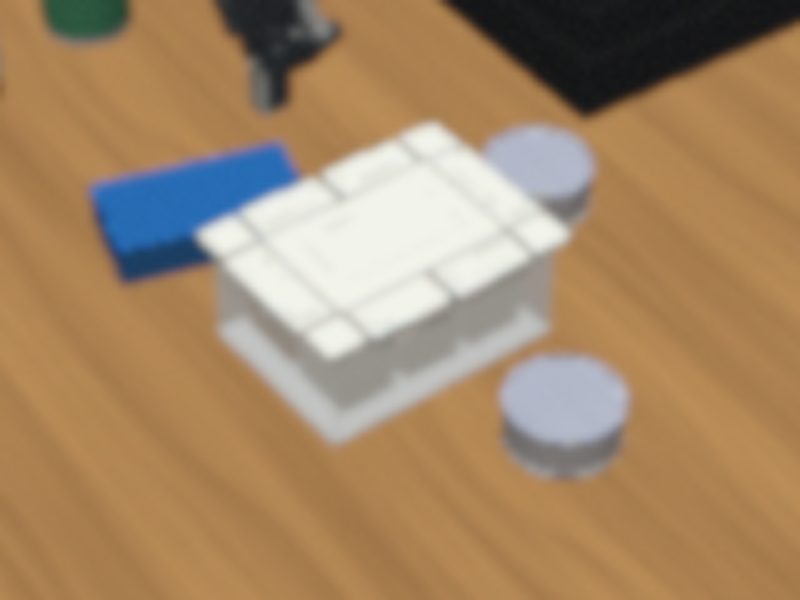

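The side crop shows one evenly shaded lid plane with straight outer edges: corners at about (200,240), (435,125), (568,235) and (335,360). No section is raised. In both views the tins and the packet are where they were, and the wrist view shows the near and long-side sections flush with the corner blocks.

```bash
python3 -c "
from station import *
print(hand_in())"
```

```text
the job is handed in; nothing more can be done
None
```

I pressed all six rim sections down to their stops, and the last camera pictures show the lid level all round and the tins and packet beside the tub where they were; the job is handed in at about 11 s of the 58 s allowed, verdict not shown.

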